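# Charge the melting dish and hold it in the firebrick corner

## Robot

A 6-joint arm with a two-finger parallel gripper is mounted at the origin on a cart in front of the work surface, level with it; the furniture and walls round the work are solid. World frame = base frame: x ahead of the robot, y to its left, z up, the work surface at z = 0. Lengths are in m, angles in rad, forces in N, time in s.
With the tool pointing down it reaches from about 0.325 to 0.85 m from the base axis. Payload 4.4 kg.
Tool frame: the origin (TCP) lies on the centre line of the jaws, within the pads' length; the fingertips stand 14 mm ahead of it and the grasp point (between the pads) lies 5 mm behind it; y points along the fingers, x is the direction in which the jaws open and shut, and the axes are right-handed (so a half turn about y gives the same grasp; the last joint's range is limited). The gripper opens to 94 mm and grips with 3 to 60 N. Pads are 16 mm wide; open, the fingers measure 119 mm over their backs; the gripper's body (75 mm by 177 mm) begins 78 mm behind the grasp point.
Start: joints at [1.008, 0.207, 1.542, -0, 1.393, -0.15], TCP at [0.23, 0.527, 0.219] pointing down, gripper open.
Joint ranges: [-2.73, 2.73], [-0.86, 2.22], [0.23, 2.46], [-1.11, 4.25], [0.08, 2.63], [-2.82, 2.82]. Speed limits (rad/s): [2.79, 2.79, 3.14, 3.14, 3.14, 3.14].

## Interface

Orientations are given as a unit quaternion [x, y, z, w].
In Python, from workcell import arm, eyes gives the robot as it stands.
- The arm moves only by the tool carry_out, never from a script. Its argument "plan" is text: rows parted by semicolons, each of 7 numbers parted by spaces: the opening, from 0 (shut) to 1 (fully open), then the shift along the tool's x, y, z in cm, then the turn, a rotation vector about the tool's x, y, z in rad. A call has 1 to 8 rows; each row is the pose to reach, as a shift and turn from the pose measured when the call began, along the tool's axes at that moment; what a row does not reach only later rows make up. A row lasts 1/12 s, in which the tool goes at most 41.7 mm and 7.16 degrees, less where a joint would pass 70% of its speed; a pose out of reach is approached as far as the arm can. A call with a gripper value outside its range is refused whole. The fingers move at their own pace and stop on an object; "force" is the grip in N (left out, the last holds). Time passes only in rows, so rows that repeat a pose let the fingers close. It gives the time, the measured TCP pose, the force and the opening at its end, in the units of the state.
- arm.sense(): the state, without advancing time (a new reading comes with each control period).
- eyes.read_camera(name): name is "scene" or "top"; returns a dict with "img" (420x560x3 uint8, blue, green, red), "intrinsics" (3x3 intrinsics, pixels), "xyz" and "attitude" of the camera in the world. Camera axes: x right, y down, z forward; pixel columns grow to the right and rows downward; lengths in m; the calibration is good to about 2 mm. A picture is of the moment at which its call begins. There is no depth.
- arm.job_done(): hands the job in, once; it reports no verdict.
The state is a dict: "t": time; "qpos": joint angles; "joint_vel": joint speeds; "effort": joint torques, N m; "tcp_pos": TCP position; "tool_rot": TCP orientation; "force": force on the tool from outside, world axes, zero at the start; "wrist_torque": the same for the moment, N m; "width": finger opening in m.
Only numpy, scipy, OpenCV 4.12 (cv2) and the standard library are available. Lean on these libraries where they do the work, as an engineer would, in place of code of your own. Each camera call takes 0.05 s, during which the arm holds its last target. There are 200 camera calls.

## Task

Get the melt ready for the torch: take the scoop by its handle, pour all six brass offcuts out of its spout into the square melting dish on the heat board, and set the empty scoop back down level on the bench, off the heat board. Then bring the charged dish by its lug into the corner of the two firebricks, its far side flat against the far brick and its right side flat against the side brick, and finish while still holding it there, pressing it firmly against both bricks at once, with every offcut still in it. Leave the other tools where they lie.

Things in the scene. Friction and masses are not known exactly. Their poses are not given: they have to be found in the camera images.
- hearth: grey stone-like heat board, fixed, 250 mm (x) by 310 mm (y), 10 mm thick, lying on the bench, with two buff firebricks fixed on it in an L that opens to the robot and to the left (+y). Origin at the centre of its underside; its top is at z = 10 mm
- far_brick: firebrick, fixed, 55x220x50 mm (x, y, z), along the far edge of the board. Origin at the centre of its underside; its stop face looks to -x of the board, 27.5 mm from the origin
- side_brick: half firebrick, fixed, 110x55x50 mm, at the right of the board, butting on the far brick. Origin at the centre of its underside; its stop face looks to +y of the board, 27.5 mm from the origin
- corner (a point): inner corner where the two stop faces and the board's top meet; axes as the board's: the far brick's face is the plane x = 0, the side brick's the plane y = 0 of this frame, the free space is -x, +y
- dish: square brown fireclay melting dish, open above, 90x90x36 mm, 78x78 mm inside, walls 6, floor 8 mm, 0.2 to 0.45 kg, loose on the board (friction about 0.6). Origin at the centre of its underside; a solid lug, 16 mm wide (y), 32 mm long (x), from 4 to 30 mm above the underside, on the middle of its -x side. Its +x side goes to the far brick, its -y side to the side brick
- dish_lug (a point): grip point in the middle of the dish's lug, 63 mm from the dish's centre along its -x, 17 mm above its underside; take it across its 16 mm width
- dish_corner (a point): the dish's far right lower corner (x = +45, y = -45 mm from its origin), axes as the dish's; it belongs in the hearth's corner
- scoop: metal scoop, 0.16 kg: trough open above and in front, 50 mm wide, floor 3 mm thick, x = -43 to +23 mm, then a spout floor rising 12 degrees to the lip at x = +64; walls 28, back 34 mm high. Origin under the trough; spout +x, handle -x: level flat-sided wood 20 mm wide (y), z = 18 to 42, x = -56 to -149 mm. The bits slide out when it is tipped 40 to 60 degrees
- scoop_grip (a point): grip point on the handle, 80 mm behind the scoop's origin, 30 mm above its underside; take it across its 20 mm width (y)
- scoop_lip (a point): middle of the pouring lip, 64 mm ahead of the scoop's origin, 12 mm above its underside; axes as the scoop's
- bit0: brass rod end, round, 13 mm across, 13 mm long, 15 g, lying in the scoop; origin at the centre of one end face
- bit1: brass bar end, square, 12x12x13 mm, 15 g, lying in the scoop; origin at the centre of one end face
- bit2: brass bar end, square, 12x12x13 mm, 15 g, lying in the scoop; origin at the centre of one end face
- bit3: brass rod end, round, 13 mm across, 13 mm long, 15 g, lying in the scoop; origin at the centre of one end face
- bit4: brass rod end, round, 13 mm across, 13 mm long, 15 g, lying in the scoop; origin at the centre of one end face
- bit5: brass bar end, square, 12x12x13 mm, 15 g, lying in the scoop; origin at the centre of one end face
- crank_end (a point): end (nearest the robot) of the rolling mill's fixed wooden crank handle, 28 mm thick, which runs level from here 70 mm to +x to the crank arm, above and behind the far brick: keep clear of it
- flux_pot: small cream pot with a white lid, 42 mm across, 39 mm high; origin at the centre of its underside; a bystander
- soldering_tweezers: steel tweezers lying flat, 134x32x9 mm; origin at the centre of the underside; a bystander

How it is judged:
By the outcome, as a careful person would: the job done as asked, in the order asked, and still so for the second after the job is handed in, while the arm keeps its last pose, push and grip.
It also fails if it takes over 72 s, if anything falls off the work surface, if the arm or the gripper's body presses on something with over 40 N, if the wrist force passes 120 N, or if a joint passes its speed limit or range.

## Working session

There is one attempt and no reset: what is moved stays moved. The work goes in short steps, Python scripts to look and compute and a tool call to move; the robot and the scene stay as the last step left them, time stands still between calls to the robot, and variables do not carry over. Pictures are saved under pics/ and viewed, about 8 in all and at most 12, crops included, and the job is handed in when it is done.

Besides the shell and the picture viewer there is one more tool, called after "Request:" as name(argument=value, ...) on one line, values as JSON. carry_out: Moves the arm, as the interface text tells. Its arguments: {"type":"object","properties":{"plan":{"type":"string"},"force":{"type":"number"}},"required":["plan"]}

```bash
mkdir -p pics; ls; cat > h.py <<'E'
import numpy as np, cv2
from scipy.spatial.transform import Rotation as R
from workcell import arm, eyes
def cam(n,f=None):
    c=eyes.read_camera(n)
    if f: cv2.imwrite('pics/'+f,c['img'])
    return c
def ray(c,u,v,z):
    "pixel -> world point on plane z"
    K=np.array(c['intrinsics']);a=np.array(c['attitude'])
    M=a if a.shape==(3,3) else R.from_quat(a).as_matrix()
    d=M@np.linalg.solve(K,[u,v,1]);p=np.array(c['xyz'])
    return p+d*(z-p[2])/d[2]
def st():
    s=arm.sense();print('t',s['t'],'tcp',np.round(s['tcp_pos'],4),'q',np.round(s['tool_rot'],4),'F',np.round(s['force'],1),'w',s['width'],'j',np.round(s['qpos'],3));return s
E
python3 - <<'E'
from h import *
s=st();print(R.from_quat(s['tool_rot']).as_matrix().round(3))
for n in('scene','top'):
    c=cam(n,n+'0.png');print(n,c['intrinsics'],c['xyz'],c['attitude'])
E
```

```text
pics
t 0.0 tcp [0.2298 0.5263 0.2183] q [ 0.592   0.3865 -0.3879 -0.5914] F [0.7 0.1 0.5] w 0.09400492324947568 j [ 1.008  0.207  1.543  0.     1.393 -0.15 ]
[[ 0.4   -0.001 -0.916]
 [ 0.916 -0.002  0.4  ]
 [-0.002 -1.     0.   ]]
scene [[385.86169347   0.         275.63522072]
 [  0.         385.86169347 212.19969719]
 [  0.           0.           1.        ]] [ 0.08749809 -0.31729198  0.74955516] [ 0.80957223 -0.47121224  0.17307128 -0.30429947]
top [[489.40431925   0.         275.0697268 ]
 [  0.         489.40431925 212.27088999]
 [  0.           0.           1.        ]] [ 0.44744308 -0.04698529  1.14512519] [ 0.71545719 -0.69629415  0.03315185 -0.04686596]
```

View pics/top0.png

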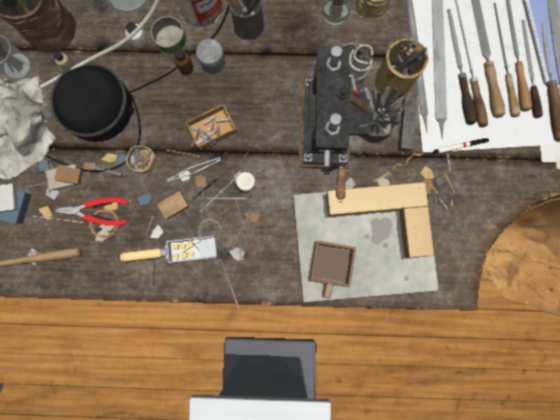

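View pics/scene0.png

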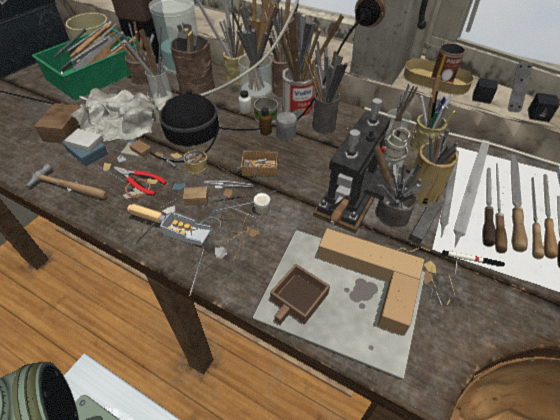

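The top view shows the scoop at about (122..216, 250) with its spout to the right, the dish at (332,264) with its lug at (328,290), and the bricks in an L at (378,200)/(417,230). The flux pot is at (245,181) and the crank end at (340,197).

```bash
python3 - <<'E'
from h import *
i=cv2.imread('pics/top0.png')
a=cv2.resize(i[225:275,112:232],None,fx=6.5,fy=6.5,interpolation=cv2.INTER_CUBIC)
b=cv2.resize(i[175:305,290:440],None,fx=5,fy=5,interpolation=cv2.INTER_CUBIC)
cv2.imwrite('pics/a.png',a);b=b[:600];cv2.imwrite('pics/b.png',b)
E
```

```text
(no output)
```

View pics/a.png

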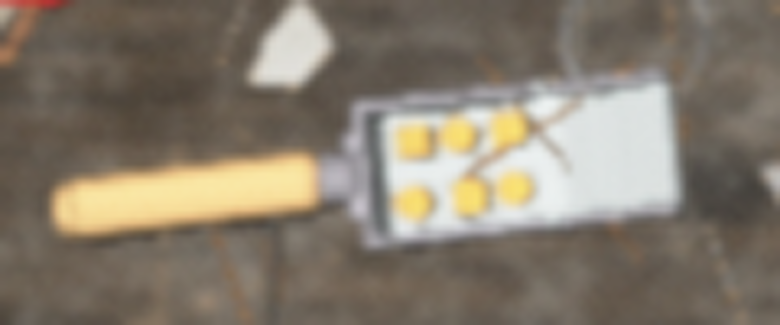

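View pics/b.png

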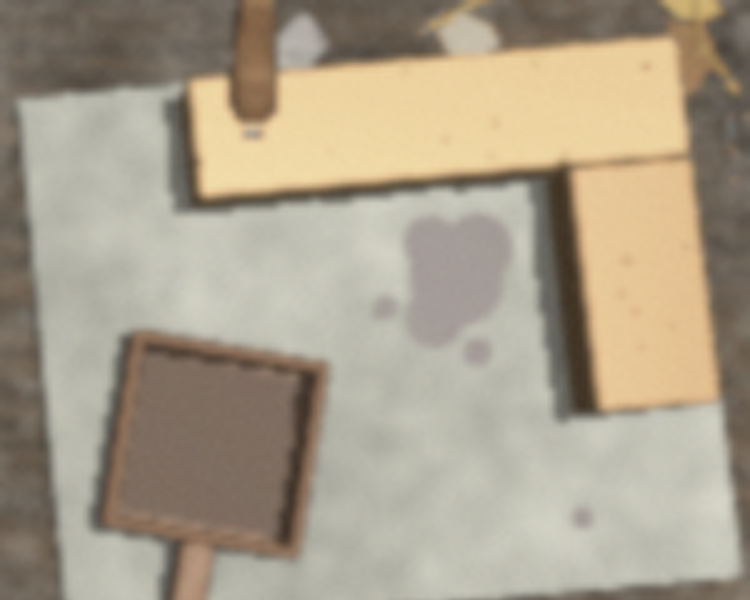

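```bash
cat >> h.py <<'E'
def P(c,pts,s,ox,oy,z): return np.array([ray(c,(U+.5)/s-.5+ox,(V+.5)/s-.5+oy,z)[:2] for U,V in pts])
E
python3 - <<'E'
from h import *
c=cam('top')
ang=lambda d:np.degrees(np.arctan2(d[1],d[0])).round(2)
h=P(c,[(54,209),(317,181)],6.5,112,225,.042);print('handle',h.round(4),ang(h[1]-h[0]),np.linalg.norm(h[1]-h[0]))
t=P(c,[(355,105),(370,245)],6.5,112,225,.034);l=P(c,[(668,75),(680,212)],6.5,112,225,.035)
print('back',t.round(4),'lip',l.round(4),ang(l.mean(0)-t.mean(0)),np.linalg.norm(l.mean(0)-t.mean(0)))
f=P(c,[(198,200),(568,165),(597,412)],5,290,175,.06)
print('bricks',f.round(4),ang(f[0]-f[1])-90,ang(f[1]-f[2]),np.linalg.norm(f[0]-f[1]),np.linalg.norm(f[1]-f[2]))
d=P(c,[(135,333),(328,365),(297,557),(103,527)],5,290,175,.046)
print('dish',d.round(4),d.mean(0),[ang(d[0]-d[3]),ang(d[1]-d[2]),ang(d[0]-d[1])-90,ang(d[3]-d[2])-90],np.linalg.norm(d-np.roll(d,1,0),axis=1))
k=P(c,[(253,120)],5,290,175,.09);print('crank',k)
b=P(c,[(20,100),(742,575),(62,600)],5,290,175,.01);print('board',b)
print('pot',ray(c,245,181,.039))
E
```

```text
handle [[0.4624 0.3238]
 [0.4746 0.2326]] -82.37 0.09202551941784085
back [[0.5017 0.2227]
 [0.4531 0.2148]] lip [[0.5152 0.113 ]
 [0.4676 0.1068]] -82.7 0.10974396247927683
bricks [[ 0.5685 -0.1448]
 [ 0.5884 -0.3088]
 [ 0.4793 -0.3213]] 6.939999999999998 6.56 0.1651797880464168 0.1098450013447252
dish [[ 0.5093 -0.1188]
 [ 0.4974 -0.2052]
 [ 0.412  -0.1923]
 [ 0.4227 -0.1062]] [ 0.46034363 -0.15564803] [np.float64(-8.28), np.float64(-8.58), np.float64(-7.8799999999999955), np.float64(-7.090000000000003)] [0.08750935 0.08724186 0.08632341 0.08680508]
crank [[ 0.60071653 -0.16538698]]
board [[ 0.61900917 -0.06534276]
 [ 0.40854017 -0.39953776]
 [ 0.38826652 -0.09007253]]
pot [0.6433138  0.04729185 0.039     ]
```

```bash
cat >> h.py <<'E'
from scipy.spatial.transform import Slerp
Z=np.array([0,0,1.])
def tool_R(yaw,tilt):
    "tool for a thing with heading yaw (deg), jaws across it; tilt about its y (deg), + tips heading down"
    b=R.from_euler('z',yaw,degrees=True)
    t=R.from_euler('y',tilt,degrees=True)
    base=R.from_matrix(np.array([[0,1,0],[0,0,-1],[-1,0,0]],float).T) # cols: x=+y, y=-z, z=-x
    return b*t*base
def rows(pts,opening):
    "pts: list of (tcp pos, Rotation, nrows); prints plan in present tool axes"
    s=arm.sense();p0=np.array(s['tcp_pos']);R0=R.from_quat(s['tool_rot']);p,r=p0,R0;out=[]
    for q,Q,n in pts:
        q=np.array(q,float);S=Slerp([0,1],R.concatenate([r,Q]))
        for k in range(1,n+1):
            f=k/n;d=R0.inv().apply(p+(q-p)*f-p0)*100;w=(R0.inv()*S(f)).as_rotvec()
            out.append(f'{opening} '+' '.join('%.2f'%v for v in d)+' '+' '.join('%.3f'%v for v in w))
        p,r=q,Q
    for i in range(0,len(out),8): print('; '.join(out[i:i+8]));print()
def scoop_tcp(o,yaw,pitch,g=.072,pre=-20):
    "TCP pose when scoop origin at o, heading yaw, spout-down pitch; gripped g behind origin, 30 mm up, tool tilted pre"
    B=R.from_euler('z',yaw,degrees=True)*R.from_euler('y',pitch,degrees=True)
    T=tool_R(yaw,pitch+pre)
    gp=np.array(o)+B.apply([-g,0,.030])
    return gp+T.apply([0,.005,0]),T
E
python3 - <<'E'
from h import *
o=np.array([.4826,.1748,0])
p,T=scoop_tcp(o,-82.5,0)
up=p-T.apply([0,.10,0])
print(p,up);rows([(up,T,12)],0.5)
E
```

```text
[0.47342533 0.24448856 0.02530154] [0.46896107 0.27839797 0.1192708 ]
0.5 -1.09 0.83 -2.65 -0.026 0.085 0.015; 0.5 -2.19 1.66 -5.31 -0.053 0.170 0.030; 0.5 -3.28 2.49 -7.96 -0.079 0.254 0.044; 0.5 -4.38 3.31 -10.61 -0.106 0.339 0.059; 0.5 -5.47 4.14 -13.27 -0.132 0.424 0.074; 0.5 -6.57 4.97 -15.92 -0.158 0.509 0.089; 0.5 -7.66 5.80 -18.57 -0.185 0.594 0.104; 0.5 -8.76 6.63 -21.23 -0.211 0.678 0.118

0.5 -9.85 7.46 -23.88 -0.238 0.763 0.133; 0.5 -10.95 8.29 -26.54 -0.264 0.848 0.148; 0.5 -12.04 9.11 -29.19 -0.291 0.933 0.163; 0.5 -13.14 9.94 -31.84 -0.317 1.018 0.178
```

Request:
carry_out(plan="0.5 -1.5 1 -4 -0.03 0.12 0.02; 0.5 -3 2 -8 -0.06 0.24 0.04; 0.5 -5 3 -12 -0.1 0.36 0.06; 0.5 -6.5 4.5 -16 -0.14 0.48 0.08; 0.5 -8 6 -20 -0.18 0.6 0.1; 0.5 -10 7 -24 -0.22 0.72 0.12; 0.5 -11.5 8.5 -28 -0.27 0.85 0.15; 0.5 -13.1 9.9 -31.8 -0.32 1.02 0.18", force=60)

```text
t: 0.82
tcp_pos: [0.4528, 0.2951, 0.1272]
tool_rot: [0.809, 0.079, -0.064, -0.578]
force: [0.4, 0.4, -0.4]
width: 0.0479
```

```bash
python3 - <<'E'
from h import *
st()
o=np.array([.4826,.1748,0])
p,T=scoop_tcp(o,-82.5,0)
up=p-T.apply([0,.04,0]);rows([(up,T,4),(p,T,3)],0.5)
E
```

```text
t 0.8167 tcp [0.4528 0.2951 0.1272] q [ 0.8094  0.0793 -0.0638 -0.5783] F [ 0.4  0.4 -0.4] w 0.047885769112303966 j [ 0.597  0.348  1.603 -0.307  1.342  0.484]
0.5 0.29 1.84 -0.43 -0.005 0.018 0.003; 0.5 0.59 3.68 -0.86 -0.010 0.036 0.007; 0.5 0.88 5.53 -1.29 -0.015 0.054 0.010; 0.5 1.18 7.37 -1.72 -0.020 0.072 0.013; 0.5 1.16 8.70 -1.75 -0.020 0.072 0.013; 0.5 1.14 10.03 -1.77 -0.020 0.072 0.013; 0.5 1.12 11.37 -1.80 -0.020 0.072 0.013
```

Request:
carry_out(plan="0.5 0.5 2 -0.7 -0.01 0.03 0.01; 0.5 1 4.5 -1.3 -0.02 0.06 0.01; 0.5 1.2 7 -1.7 -0.02 0.072 0.013; 0.5 1.16 8.7 -1.75 -0.02 0.072 0.013; 0.5 1.14 10 -1.77 -0.02 0.072 0.013; 0.5 1.12 11 -1.8 -0.02 0.072 0.013; 0.5 1.12 11.4 -1.8 -0.02 0.072 0.013; 0.5 1.12 11.4 -1.8 -0.02 0.072 0.013")

```text
t: 1.48
tcp_pos: [0.4727, 0.2438, 0.024]
tool_rot: [0.818, 0.053, -0.038, -0.572]
force: [-0.3, -1.2, -0.4]
width: 0.0475
```

```bash
python3 - <<'E'
from h import *
st()
c=cam('scene');i=c['img'];cv2.imwrite('pics/c.png',cv2.resize(i[120:270,70:270],None,fx=4,fy=4,interpolation=cv2.INTER_CUBIC))
E
```

```text
t 1.4833 tcp [0.4727 0.2438 0.024 ] q [ 0.8177  0.0531 -0.0383 -0.5719] F [-0.3 -1.2 -0.4] w 0.04749021401544914 j [ 0.51   0.478  1.678 -0.357  1.146  0.553]
```

View pics/c.png

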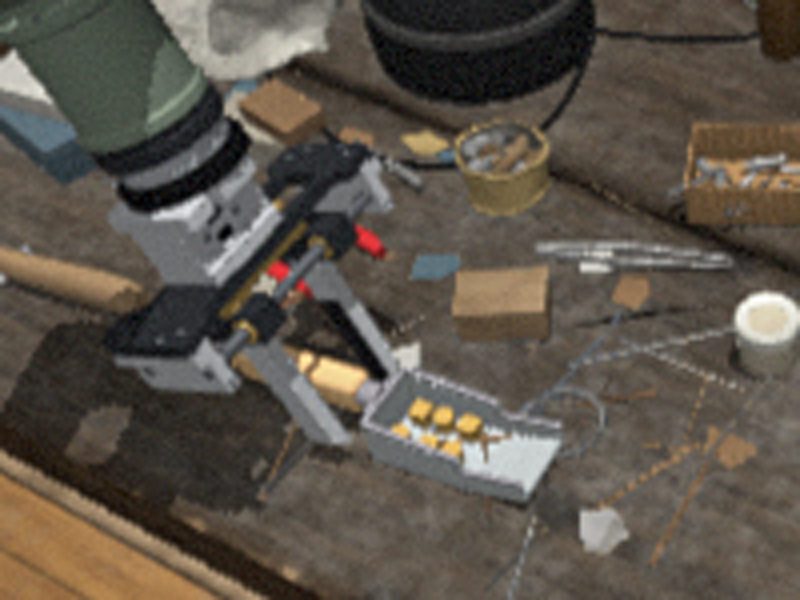

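The jaws straddle the handle at crop (330,385), and the six bits sit in the trough at (440,425). I can close now.

Request:
carry_out(plan="0 0 0 0 0 0 0; 0 0 0 0 0 0 0; 0 0 0 0 0 0 0; 0 0 0 0 0 0 0; 0 0 0 0 0 0 0; 0 0 0 0 0 0 0", force=60)

```text
t: 2.03
tcp_pos: [0.4737, 0.2448, 0.0255]
tool_rot: [0.817, 0.054, -0.037, -0.572]
force: [-0.9, 1.5, 1.9]
width: 0.0197
```

```bash
python3 - <<'E'
from h import *
s=st();print(R.from_quat(s['tool_rot']).as_matrix().round(3))
o=np.array([.4826,.1748,0])
p,T=scoop_tcp(o,-82.5,0);T=R.from_quat(s['tool_rot']);p=np.array(s['tcp_pos'])
up=p+[0,0,.07]
rows([(up,R.from_rotvec(R.from_euler('z',-82.5,degrees=True).apply([0,-np.radians(8),0]))*T,8)],0)
E
```

```text
t 2.0333 tcp [0.4737 0.2448 0.0255] q [ 0.8173  0.054  -0.0375 -0.5724] F [-0.9  1.5  1.9] w 0.019650908070824296 j [ 0.511  0.477  1.677 -0.356  1.147  0.553]
[[ 0.991  0.045 -0.123]
 [ 0.131 -0.339  0.932]
 [ 0.001 -0.94  -0.342]]
0 0.00 -0.82 -0.30 -0.017 -0.000 0.000; 0 0.00 -1.64 -0.60 -0.035 -0.000 0.000; 0 0.00 -2.47 -0.90 -0.052 -0.000 0.000; 0 0.00 -3.29 -1.20 -0.070 -0.000 0.000; 0 0.00 -4.11 -1.50 -0.087 -0.000 0.000; 0 0.00 -4.93 -1.79 -0.105 -0.000 0.000; 0 0.00 -5.76 -2.09 -0.122 -0.000 0.000; 0 0.00 -6.58 -2.39 -0.140 -0.000 0.000
```

Request:
carry_out(plan="0 0 -0.4 -0.15 0 0 0; 0 0 -1.2 -0.45 -0.02 0 0; 0 0 -2.1 -0.8 -0.045 0 0; 0 0 -3.1 -1.15 -0.07 0 0; 0 0 -4.1 -1.5 -0.1 0 0; 0 0 -5 -1.8 -0.12 0 0; 0 0 -5.8 -2.1 -0.14 0 0; 0 0 -6.3 -2.3 -0.14 0 0")

```text
t: 2.7
tcp_pos: [0.4734, 0.2455, 0.0926]
tool_rot: [0.855, 0.057, -0.034, -0.514]
force: [0.2, 0.1, -2.1]
width: 0.0194
```

```bash
python3 - <<'E'
from h import *
s=st()
c=cam('scene');i=c['img'];cv2.imwrite('pics/d.png',cv2.resize(i[100:250,70:270],None,fx=4,fy=4,interpolation=cv2.INTER_CUBIC))
# pre-pour pose: yaw -98, pitch -8, lip over dish
E
```

```text
t 2.7 tcp [0.4734 0.2455 0.0926] q [ 0.8552  0.0568 -0.0339 -0.514 ] F [ 0.2  0.1 -2.1] w 0.019438294154576482 j [ 0.577  0.443  1.601 -0.45   1.346  0.603]
```

View pics/d.png

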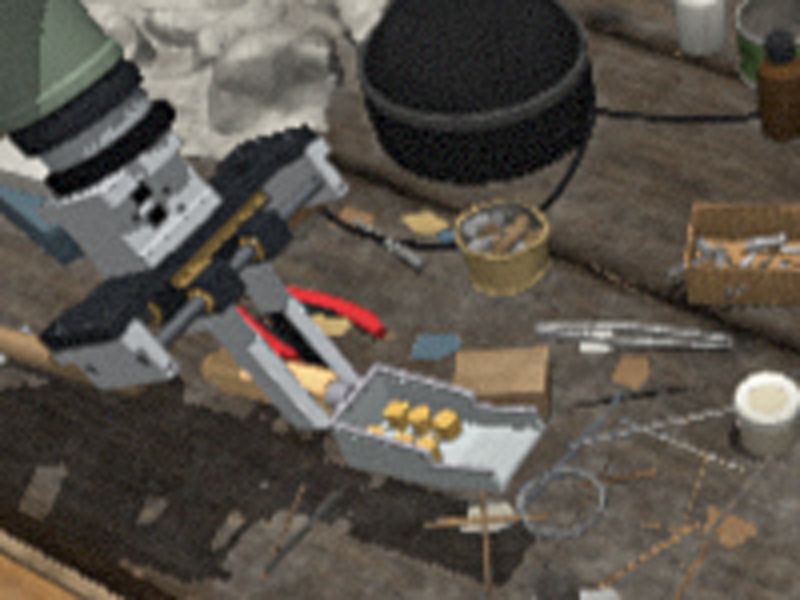

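The scoop is up by its handle at (300,380), with all six bits still against the back of the trough at (415,425). Next I carry it to the dish.

```bash
cat >> h.py <<'E'
def lip_tcp(l,yaw,pitch):
    B=R.from_euler('z',yaw,degrees=True)*R.from_euler('y',pitch,degrees=True)
    return scoop_tcp(np.array(l)-B.apply([.064,0,.012]),yaw,pitch)
def ease(p,T,fr,opening=0):
    "rows towards one pose at given fractions"
    s=arm.sense();p0=np.array(s['tcp_pos']);R0=R.from_quat(s['tool_rot'])
    d=R0.inv().apply(p-p0)*100;w=(R0.inv()*T).as_rotvec()
    print('; '.join(f'{opening} '+' '.join('%.1f'%v for v in d*f)+' '+' '.join('%.2f'%v for v in w*f) for f in fr),'\n')
E
python3 - <<'E'
from h import *
p,T=lip_tcp([.4628,-.1387,.085],-98,-8);print(p)
import numpy as np
n=22;k=np.arange(1,n+1)/n;f=k*k*(3-2*k);
ease(p,T,f[:8]);ease(p,T,f[8:16]);ease(p,T,f[16:])
E
```

```text
[ 0.4815653  -0.00517798  0.07948255]
0 -0.0 0.1 -0.1 -0.00 0.00 0.00; 0 -0.1 0.3 -0.5 -0.00 0.01 0.00; 0 -0.1 0.7 -1.1 -0.00 0.01 0.01; 0 -0.2 1.1 -1.9 -0.00 0.02 0.01; 0 -0.3 1.7 -2.8 -0.00 0.03 0.02; 0 -0.5 2.4 -3.9 -0.00 0.04 0.02; 0 -0.6 3.1 -5.1 -0.00 0.06 0.03; 0 -0.8 3.9 -6.4 -0.00 0.07 0.04 

0 -0.9 4.7 -7.8 -0.00 0.09 0.05; 0 -1.1 5.6 -9.2 -0.00 0.10 0.06; 0 -1.3 6.5 -10.7 -0.00 0.12 0.06; 0 -1.5 7.3 -12.1 -0.00 0.14 0.07; 0 -1.6 8.2 -13.6 -0.00 0.15 0.08; 0 -1.8 9.0 -15.0 -0.00 0.17 0.09; 0 -1.9 9.8 -16.3 -0.00 0.18 0.10; 0 -2.1 10.6 -17.5 -0.00 0.20 0.11 

0 -2.2 11.2 -18.6 -0.00 0.21 0.11; 0 -2.3 11.8 -19.5 -0.00 0.22 0.12; 0 -2.4 12.3 -20.3 -0.00 0.23 0.12; 0 -2.5 12.6 -20.9 -0.00 0.23 0.13; 0 -2.5 12.9 -21.3 -0.00 0.24 0.13; 0 -2.6 12.9 -21.4 -0.00 0.24 0.13
```

Request:
carry_out(plan="0 -0.1 0.3 -0.5 0 0.01 0; 0 -0.2 0.9 -1.5 0 0.02 0.01; 0 -0.4 1.8 -3 0 0.03 0.02; 0 -0.6 2.9 -4.8 0 0.05 0.03; 0 -0.8 4 -6.6 0 0.07 0.04; 0 -1 5.1 -8.4 0 0.09 0.05; 0 -1.2 6.1 -10.1 0 0.11 0.06; 0 -1.4 7 -11.6 0 0.13 0.07")

```text
t: 3.42
tcp_pos: [0.4769, 0.1069, 0.0854]
tool_rot: [0.857, -0.008, 0.004, -0.515]
force: [-0.6, 0.1, -2.3]
width: 0.0195
```

```bash
python3 - <<'E'
from h import *
st()
p,T=lip_tcp([.4628,-.1387,.085],-98,-8)
ease(p,T,[.14,.3,.46,.62,.77,.89,.97,1])
E
```

```text
t 3.4167 tcp [0.4769 0.1069 0.0854] q [ 0.857  -0.0083  0.0044 -0.5152] F [-0.6  0.1 -2.3] w 0.019508746796345924 j [ 0.339  0.352  1.752 -0.479  1.259  0.558]
0 0.1 0.8 -1.3 -0.00 0.02 0.01; 0 0.2 1.7 -2.9 -0.00 0.03 0.02; 0 0.3 2.7 -4.4 -0.00 0.05 0.03; 0 0.4 3.6 -6.0 -0.00 0.07 0.03; 0 0.5 4.4 -7.4 -0.00 0.08 0.04; 0 0.6 5.1 -8.6 -0.00 0.10 0.05; 0 0.7 5.6 -9.3 -0.00 0.10 0.05; 0 0.7 5.8 -9.6 -0.00 0.11 0.06
```

Request:
carry_out(plan="0 0.1 0.8 -1.3 0 0.02 0.01; 0 0.2 1.7 -2.9 0 0.03 0.02; 0 0.3 2.7 -4.4 0 0.05 0.03; 0 0.4 3.6 -6 0 0.07 0.03; 0 0.5 4.4 -7.4 0 0.08 0.04; 0 0.6 5.1 -8.6 0 0.1 0.05; 0 0.7 5.6 -9.3 0 0.1 0.05; 0 0.7 5.8 -9.6 0 0.11 0.06")

```text
t: 4.08
tcp_pos: [0.4805, -0.0072, 0.0786]
tool_rot: [0.855, -0.064, 0.036, -0.514]
force: [-1.1, 0.6, -2.7]
width: 0.0196
```

```bash
python3 - <<'E'
from h import *
s=st()
for n in('top','scene'):
    c=cam(n);i=c['img']
    j=i[165:300,250:430] if n=='top' else i[130:350,210:430]
    cv2.imwrite(f'pics/e_{n}.png',cv2.resize(j,(400,300) if n=='top' else (400,400),interpolation=cv2.INTER_CUBIC))
a=cv2.imread('pics/e_top.png');b=cv2.imread('pics/e_scene.png')
cv2.imwrite('pics/e.png',np.hstack([cv2.copyMakeBorder(a,0,100,0,0,0),b]))
E
```

```text
t 4.0833 tcp [ 0.4805 -0.0072  0.0786] q [ 0.8548 -0.064   0.036  -0.5137] F [-1.1  0.6 -2.7] w 0.019603467264080496 j [ 0.115  0.324  1.809 -0.508  1.197  0.495]
```

View pics/e.png

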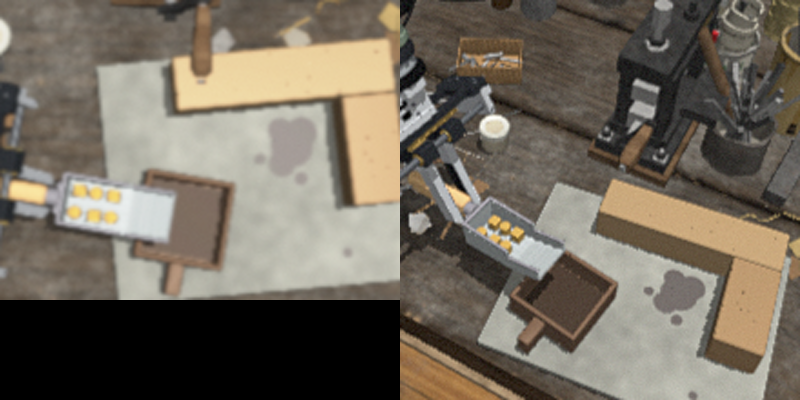

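The lip, at about (172,217) in the left panel, is over the +y part of the dish (137–230, 172–268). Laterally it is centred and all six bits are in place, so I can pour.

```bash
python3 - <<'E'
from h import *
W=[(2,.082),(8,.080),(14,.076),(19,.070),(24,.064),(28,.060),(31,.057),(34,.055)]
rows([(*lip_tcp([.4628,-.1387,z],-98,a),1) for a,z in W],0)
E
```

```text
0 0.01 -1.86 -1.01 0.174 -0.005 -0.006; 0 0.00 -2.79 -1.80 0.279 -0.005 -0.005; 0 0.00 -3.44 -2.60 0.384 -0.005 -0.005; 0 0.01 -3.67 -3.22 0.471 -0.005 -0.005; 0 0.01 -3.81 -3.91 0.558 -0.006 -0.005; 0 0.01 -3.93 -4.53 0.628 -0.006 -0.004; 0 0.01 -3.99 -5.02 0.680 -0.006 -0.004; 0 0.01 -4.10 -5.57 0.733 -0.006 -0.004
```

Request:
carry_out(plan="0 0 -1.2 -0.6 0.1 0 0; 0 0 -2.2 -1.3 0.2 0 0; 0 0 -3 -2 0.3 0 0; 0 0 -3.5 -2.7 0.4 0 0; 0 0 -3.7 -3.3 0.48 0 0; 0 0 -3.8 -3.9 0.56 0 0; 0 0 -3.95 -4.5 0.63 0 0; 0 0 -4 -5 0.68 0 0")

```text
t: 4.85
tcp_pos: [0.4777, -0.0317, 0.1383]
tool_rot: [-0.634, 0.047, -0.055, 0.77]
force: [-0.0, -0.7, -2.6]
width: 0.0194
```

```bash
python3 - <<'E'
from h import *
st()
W=[(33,.056),(35,.055),(37,.054),(39,.053),(41,.052),(43,.051),(45,.05),(47,.05)]
rows([(*lip_tcp([.4628,-.1387,z],-98,a),1) for a,z in W],0)
E
```

```text
t 4.85 tcp [ 0.4777 -0.0317  0.1383] q [-0.6336  0.0471 -0.0554  0.7702] F [-0.  -0.7 -2.6] w 0.01940049151371216 j [-0.379  0.096  1.861  0.199  1.238 -0.304]
0 0.01 -0.25 -0.22 0.033 -0.006 -0.001; 0 0.01 -0.56 -0.46 0.068 -0.006 -0.001; 0 0.02 -0.87 -0.72 0.103 -0.006 -0.001; 0 0.02 -1.17 -0.99 0.138 -0.006 -0.001; 0 0.02 -1.46 -1.28 0.173 -0.006 -0.001; 0 0.02 -1.74 -1.58 0.208 -0.006 -0.001; 0 0.02 -2.01 -1.89 0.242 -0.006 -0.000; 0 0.02 -2.37 -2.20 0.277 -0.006 -0.000
```

Request:
carry_out(plan="0 0 -0.25 -0.2 0.035 0 0; 0 0 -0.55 -0.45 0.07 0 0; 0 0 -0.85 -0.7 0.105 0 0; 0 0 -1.2 -1 0.14 0 0; 0 0 -1.45 -1.3 0.175 0 0; 0 0 -1.75 -1.6 0.21 0 0; 0 0 -2 -1.9 0.24 0 0; 0 0 -2.4 -2.2 0.275 0 0")

```text
t: 5.52
tcp_pos: [0.4735, -0.0573, 0.1576]
tool_rot: [-0.522, 0.039, -0.06, 0.85]
force: [0.8, 0.1, -1.3]
width: 0.0196
```

```bash
python3 - <<'E'
from h import *
s=st()
for n in('top','scene'):
    c=cam(n);i=c['img']
    j=i[165:300,250:430] if n=='top' else i[130:350,210:430]
    cv2.imwrite(f'pics/f_{n}.png',cv2.resize(j,(400,300) if n=='top' else (400,400),interpolation=cv2.INTER_CUBIC))
a=cv2.imread('pics/f_top.png');b=cv2.imread('pics/f_scene.png')
cv2.imwrite('pics/f.png',np.hstack([cv2.copyMakeBorder(a,0,100,0,0,0),b]))
W=[(48,.05),(50,.05),(52,.05),(54,.05),(56,.05)]
rows([(*lip_tcp([.4628,-.1387,z],-98,a),1) for a,z in W],0)
E
```

```text
t 5.5167 tcp [ 0.4735 -0.0573  0.1576] q [-0.5218  0.0389 -0.0602  0.8501] F [ 0.8  0.1 -1.3] w 0.019604981825026038 j [-0.598  0.148  1.827  0.424  1.405 -0.575]
0 0.02 -0.15 -0.03 0.021 -0.007 0.000; 0 0.02 -0.57 -0.25 0.056 -0.007 0.000; 0 0.02 -0.98 -0.48 0.091 -0.007 0.001; 0 0.02 -1.38 -0.73 0.126 -0.007 0.001; 0 0.02 -1.77 -0.99 0.160 -0.007 0.001
```

View pics/f.png

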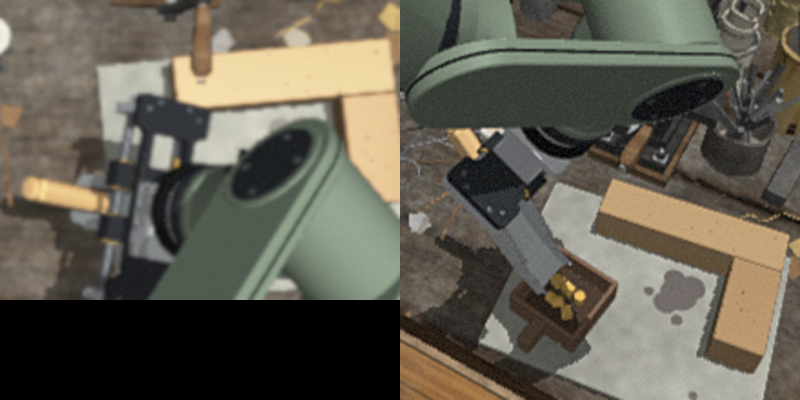

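The bits are sliding into the dish, around (565,292) in the right panel. I tip a little further to empty the scoop.

Request:
carry_out(plan="0 0 -0.3 -0.1 0.03 0 0; 0 0 -0.8 -0.4 0.07 0 0; 0 0 -1.4 -0.7 0.12 0 0; 0 0 -2 -1 0.16 0 0; 0 0 -2.3 -1.2 0.19 0 0; 0 0 -2.3 -1.2 0.19 0 0; 0 0 -2.3 -1.2 0.19 0 0; 0 0 -2.3 -1.2 0.19 0 0")

```text
t: 6.28
tcp_pos: [0.4708, -0.0789, 0.1725]
tool_rot: [-0.44, 0.033, -0.064, 0.895]
force: [-0.0, -0.0, -1.0]
width: 0.0197
```

```bash
python3 - <<'E'
from h import *
s=st()
W=[(57,.065,2),(52,.085,3),(40,.11,3)]
rows([(*lip_tcp([.4628,-.1387+(z-.065)*1.2,z],-98,a),n) for a,z,n in W],0)
E
```

```text
t 6.2833 tcp [ 0.4708 -0.0789  0.1725] q [-0.4396  0.0335 -0.0644  0.8952] F [-0. -0. -1.] w 0.019708989974215364 j [-0.726  0.223  1.779  0.535  1.546 -0.706]
0 0.02 -0.44 0.44 -0.006 -0.003 0.000; 0 0.04 -0.88 0.89 -0.012 -0.007 0.001; 0 -0.08 -0.56 2.07 -0.041 -0.007 0.001; 0 -0.20 -0.24 3.26 -0.070 -0.007 0.001; 0 -0.32 0.08 4.44 -0.099 -0.007 0.001; 0 -0.47 0.93 5.96 -0.169 -0.007 0.000; 0 -0.62 1.79 7.48 -0.239 -0.007 0.000; 0 -0.77 2.65 9.00 -0.309 -0.007 -0.000
```

Request:
carry_out(plan="0 0 -0.4 0.4 0 0 0; 0 0 -0.9 0.9 0 0 0; 0 -0.1 -0.6 2 -0.04 0 0; 0 -0.2 -0.2 3.3 -0.07 0 0; 0 -0.3 0.1 4.4 -0.1 0 0; 0 -0.5 0.9 6 -0.17 0 0; 0 -0.6 1.8 7.5 -0.24 0 0; 0 -0.8 2.6 9 -0.31 0 0")

```text
t: 6.95
tcp_pos: [0.4758, 0.0094, 0.2084]
tool_rot: [-0.574, 0.042, -0.059, 0.816]
force: [-0.6, 0.2, -1.4]
width: 0.0198
```

```bash
python3 - <<'E'
from h import *
s=st()
o=np.array([.4826,.1748,.06])
p,T=scoop_tcp(o,-82.5,0);print(p)
ease(p,T,[.12,.25,.38,.5,.63,.76,.9,1])
c=cam('scene');cv2.imwrite('pics/g_s.png',cv2.resize(c['img'][230:330,250:350],(400,400),interpolation=cv2.INTER_CUBIC))
E
```

```text
t 6.95 tcp [0.4758 0.0094 0.2084] q [-0.5738  0.0423 -0.0594  0.8157] F [-0.6  0.2 -1.4] w 0.0198109978747581 j [-0.399  0.011  1.823  0.338  1.408 -0.325]
[0.47342533 0.24448856 0.08530154]
0 -0.4 2.3 2.1 -0.08 -0.03 -0.00; 0 -0.9 4.9 4.4 -0.17 -0.07 -0.00; 0 -1.4 7.4 6.7 -0.26 -0.11 -0.00; 0 -1.8 9.7 8.9 -0.34 -0.14 -0.00; 0 -2.3 12.2 11.2 -0.43 -0.18 -0.00; 0 -2.8 14.8 13.5 -0.52 -0.21 -0.00; 0 -3.3 17.5 15.9 -0.62 -0.25 -0.00; 0 -3.6 19.4 17.7 -0.69 -0.28 -0.00
```

Request:
carry_out(plan="0 -0.4 2.3 2.1 -0.08 -0.03 0; 0 -0.9 4.9 4.4 -0.17 -0.07 0; 0 -1.4 7.4 6.7 -0.26 -0.11 0; 0 -1.8 9.7 8.9 -0.34 -0.14 0; 0 -2.3 12.2 11.2 -0.43 -0.18 0; 0 -2.8 14.8 13.5 -0.52 -0.21 0; 0 -3.3 17.5 15.9 -0.62 -0.25 0; 0 -3.6 19.4 17.7 -0.69 -0.28 0")

```text
t: 7.67
tcp_pos: [0.4718, 0.2535, 0.0878]
tool_rot: [0.817, 0.057, -0.039, -0.572]
force: [0.6, -0.3, -1.6]
width: 0.0194
```

```bash
python3 - <<'E'
from h import *
s=st()
o=np.array([.4826,.1748,.001])
p,T=scoop_tcp(o,-82.5,0)
rows([(p+[0,0,.02],T,4),(p,T,4)],0)
i=cam('top')['img'];j=cam('scene')['img']
A=cv2.resize(i[220:305,290:375],(400,400),interpolation=cv2.INTER_CUBIC)
B=cv2.resize(j[170:270,130:230],(400,400),interpolation=cv2.INTER_CUBIC)
cv2.imwrite('pics/g.png',np.hstack([A,B]))
E
```

```text
t 7.6667 tcp [0.4718 0.2535 0.0878] q [ 0.8175  0.0572 -0.0389 -0.5718] F [ 0.6 -0.3 -1.6] w 0.019440678249992845 j [ 0.527  0.39   1.645 -0.341  1.26   0.519]
0 0.01 1.05 0.14 0.000 0.002 0.001; 0 0.01 2.11 0.28 0.001 0.003 0.002; 0 0.02 3.16 0.42 0.001 0.005 0.003; 0 0.02 4.21 0.56 0.001 0.007 0.004; 0 0.02 4.68 0.73 0.001 0.007 0.004; 0 0.02 5.15 0.91 0.001 0.007 0.004; 0 0.02 5.62 1.08 0.001 0.007 0.004; 0 0.02 6.09 1.25 0.001 0.007 0.004
```

View pics/g.png

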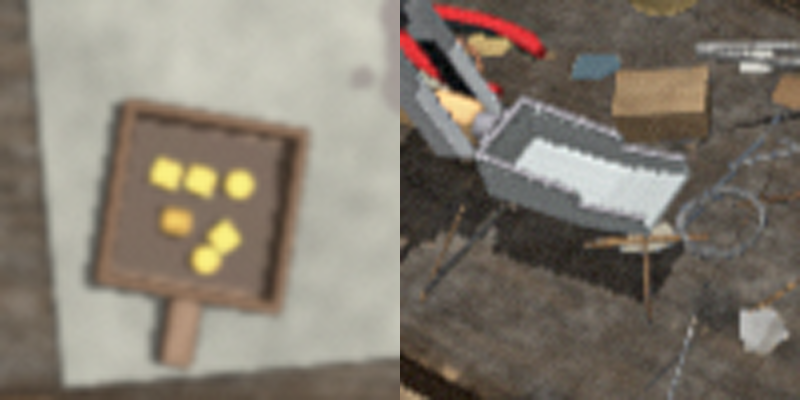

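All six bits are in the dish (160–245, 175–260) and the scoop is empty. I set it back where it lay.

Request:
carry_out(plan="0 0 1 0.15 0 0 0; 0 0 2.1 0.3 0 0 0; 0 0 3.2 0.4 0 0 0; 0 0 4.2 0.6 0 0 0; 0 0 4.7 0.7 0 0 0; 0 0 5.1 0.9 0 0 0; 0 0 5.6 1.1 0 0 0; 0 0 5.9 1.2 0 0 0")

```text
t: 8.43
tcp_pos: [0.4707, 0.2458, 0.0253]
tool_rot: [0.817, 0.056, -0.043, -0.572]
force: [-7.2, 3.3, 19.2]
width: 0.0196
```

```bash
python3 - <<'E'
from h import *
st()
o=np.array([.4826,.1748,0.001])
p,T=scoop_tcp(o,-82.5,0)
rows([(p,T,4)],0)
# dish
c=cam('top');ang=lambda d:np.degrees(np.arctan2(d[1],d[0])).round(2)
d=P(c,[(123,100),(310,130),(283,313),(95,283)],400/85,290,220,.046)
print('dish',d.round(4),d.mean(0),[ang(d[0]-d[3]),ang(d[1]-d[2]),ang(d[0]-d[1])-90,ang(d[3]-d[2])-90])
l=P(c,[(175,366)],400/85,290,220,.040);print('lug end',l)
E
```

```text
t 8.4333 tcp [0.4707 0.2458 0.0253] q [ 0.8172  0.0563 -0.0428 -0.572 ] F [-7.2  3.3 19.2] w 0.01962877967259353 j [ 0.514  0.475  1.679 -0.355  1.148  0.545]
0 0.06 -0.01 -0.05 0.000 0.003 -0.000; 0 0.12 -0.02 -0.10 0.000 0.006 -0.001; 0 0.19 -0.03 -0.15 0.000 0.009 -0.001; 0 0.25 -0.04 -0.20 0.000 0.012 -0.002

dish [[ 0.51   -0.1169]
 [ 0.4982 -0.2058]
 [ 0.4118 -0.194 ]
 [ 0.4233 -0.1053]] [ 0.46081468 -0.15550339] [np.float64(-7.6), np.float64(-7.81), np.float64(-7.579999999999998), np.float64(-7.3700000000000045)]
lug end [[ 0.38532534 -0.14416014]]
```

Request:
carry_out(plan="0 0 -0.1 0 0 0 0; 0 0 -0.1 0 0 0 0; 0.5 0 -0.1 0 0 0 0; 0.5 0 -0.1 0 0 0 0; 0.5 0 -0.1 0 0 0 0; 0.5 0 -0.1 0 0 0 0; 0.5 0 -1 0 0 0 0; 0.5 0 -3 0 0 0 0")

```text
t: 9.15
tcp_pos: [0.4673, 0.2544, 0.052]
tool_rot: [0.818, 0.054, -0.045, -0.57]
force: [-0.4, 0.4, 0.2]
width: 0.0467
```

```bash
python3 - <<'E'
from h import *
st()
# lug: dish centre, yaw -7.6
C=np.array([.4607,-.1555,.010]);y=-7.6
B=R.from_euler('z',y,degrees=True)
g=C+B.apply([-.063,0,.017]);print('grip',g)
T=tool_R(y,0);tcp=g+T.apply([0,.005,0])
print('tool x yaw vs base', np.degrees(np.arctan2(tcp[1],tcp[0])))
s=arm.sense();up0=np.array(s['tcp_pos'])+[0,0.0,.12]
rows([(up0,R.from_quat(s['tool_rot']),4),(up0*.45+tcp*.55+[0,0,.1],T,12)],0.5)
E
```

```text
t 9.15 tcp [0.4673 0.2544 0.052 ] q [ 0.8183  0.0545 -0.0449 -0.5705] F [-0.4  0.4  0.2] w 0.04665573380211776 j [ 0.531  0.443  1.659 -0.344  1.209  0.538]
grip [ 0.39825342 -0.14716785  0.027     ]
tool x yaw vs base -20.280943323851332
0.5 -0.03 -2.82 -1.04 0.000 0.000 0.000; 0.5 -0.07 -5.63 -2.07 0.000 0.000 0.000; 0.5 -0.10 -8.45 -3.11 0.000 0.000 0.000; 0.5 -0.14 -11.26 -4.14 0.000 0.000 0.000; 0.5 -0.71 -10.78 -5.86 0.025 -0.107 -0.020; 0.5 -1.28 -10.30 -7.57 0.049 -0.213 -0.040; 0.5 -1.86 -9.81 -9.29 0.074 -0.320 -0.059; 0.5 -2.43 -9.33 -11.01 0.098 -0.427 -0.079

0.5 -3.00 -8.85 -12.72 0.123 -0.534 -0.099; 0.5 -3.58 -8.36 -14.44 0.147 -0.640 -0.119; 0.5 -4.15 -7.88 -16.16 0.172 -0.747 -0.139; 0.5 -4.72 -7.40 -17.87 0.196 -0.854 -0.159; 0.5 -5.30 -6.92 -19.59 0.221 -0.961 -0.178; 0.5 -5.87 -6.43 -21.31 0.245 -1.067 -0.198; 0.5 -6.45 -5.95 -23.02 0.270 -1.174 -0.218; 0.5 -7.02 -5.47 -24.74 0.294 -1.281 -0.238
```

Request:
carry_out(plan="0.5 0 -2.8 -1 0 0 0; 0.5 -0.1 -5.6 -2.1 0 0 0; 0.5 -0.1 -8.5 -3.1 0 0 0; 0.5 -0.3 -10.8 -5 0.02 -0.1 -0.02; 0.5 -1.3 -10.3 -7.6 0.05 -0.21 -0.04; 0.5 -2 -9.8 -10 0.07 -0.32 -0.06; 0.5 -2.7 -9.2 -12.5 0.1 -0.43 -0.08; 0.5 -3.4 -8.6 -15 0.12 -0.54 -0.1")

```text
t: 9.82
tcp_pos: [0.4506, 0.14, 0.1861]
tool_rot: [0.737, 0.244, -0.237, -0.584]
force: [1.0, -0.0, -0.2]
width: 0.0471
```

```bash
cat >> h.py <<'E'
def lug_tcp(C,y,z=.028):
    B=R.from_euler('z',y,degrees=True)
    p=np.array([*C,0])+B.apply([-.063,0,0]);p[2]=z
    return p,tool_R(y,0)
E
python3 - <<'E'
from h import *
st()
p,T=lug_tcp([.4607,-.1555],-7.6)
rows([(p+[0,0,.07],T,8)],0.4)
E
```

```text
t 9.8167 tcp [0.4506 0.14   0.1861] q [ 0.7372  0.244  -0.2367 -0.5839] F [ 1.  -0.  -0.2] w 0.04709583471339382 j [ 0.267  0.022  1.836 -0.226  1.264 -0.364]
0.4 -2.72 1.74 -2.03 0.022 -0.092 -0.017; 0.4 -5.43 3.47 -4.07 0.044 -0.184 -0.035; 0.4 -8.15 5.21 -6.10 0.065 -0.276 -0.052; 0.4 -10.86 6.94 -8.13 0.087 -0.369 -0.069; 0.4 -13.58 8.68 -10.17 0.109 -0.461 -0.087; 0.4 -16.30 10.41 -12.20 0.131 -0.553 -0.104; 0.4 -19.01 12.15 -14.23 0.152 -0.645 -0.121; 0.4 -21.73 13.88 -16.27 0.174 -0.737 -0.139
```

Request:
carry_out(plan="0.5 -2.7 1.2 -2 0.02 -0.09 -0.02; 0.5 -5.4 2.6 -4 0.04 -0.18 -0.03; 0.5 -8.2 4 -6.1 0.07 -0.28 -0.05; 0.5 -10.9 5.8 -8.1 0.09 -0.37 -0.07; 0.5 -13.6 8 -10.2 0.11 -0.46 -0.09; 0.5 -16.3 10.2 -12.2 0.13 -0.55 -0.1; 0.5 -19 12.1 -14.2 0.15 -0.65 -0.12; 0.5 -21.7 13.9 -16.3 0.17 -0.74 -0.14")

```text
t: 10.48
tcp_pos: [0.4079, -0.098, 0.1161]
tool_rot: [0.548, 0.455, -0.454, -0.535]
force: [0.6, 0.1, -0.5]
width: 0.047
```

```bash
python3 - <<'E'
from h import *
st()
p,T=lug_tcp([.4607,-.1555],-7.6)
rows([(p+[0,0,.025],T,4),(p,T,3)],0.5)
E
```

```text
t 10.4833 tcp [ 0.4079 -0.098   0.1161] q [ 0.5482  0.4548 -0.4538 -0.5355] F [ 0.6  0.1 -0.5] w 0.046986570238449994 j [-0.438 -0.021  2.022 -0.007  1.124 -1.83 ]
0.5 -1.24 1.59 0.05 0.004 -0.011 -0.003; 0.5 -2.47 3.18 0.09 0.007 -0.021 -0.005; 0.5 -3.71 4.77 0.14 0.011 -0.032 -0.008; 0.5 -4.94 6.36 0.18 0.014 -0.043 -0.011; 0.5 -4.93 7.19 0.19 0.014 -0.043 -0.011; 0.5 -4.93 8.03 0.21 0.014 -0.043 -0.011; 0.5 -4.92 8.86 0.22 0.014 -0.043 -0.011
```

Request:
carry_out(plan="0.5 -2 0.5 0.1 0 -0.01 0; 0.5 -4 1 0.1 0.01 -0.03 -0.01; 0.5 -4.9 2.5 0.2 0.014 -0.043 -0.011; 0.5 -4.9 4.5 0.2 0.014 -0.043 -0.011; 0.5 -4.9 6.3 0.2 0.014 -0.043 -0.011; 0.5 -4.9 7.5 0.2 0.014 -0.043 -0.011; 0.5 -4.9 8.4 0.2 0.014 -0.043 -0.011; 0.5 -4.9 8.8 0.2 0.014 -0.043 -0.011")

```text
t: 11.15
tcp_pos: [0.3979, -0.1466, 0.0278]
tool_rot: [-0.531, -0.466, 0.466, 0.532]
force: [-0.7, -0.1, -0.3]
width: 0.0472
```

```bash
python3 - <<'E'
from h import *
st()
p,T=lug_tcp([.4607,-.1555],-7.6)
rows([(p,T,1)],0.5)
i=cam('top')['img'];j=cam('scene')['img']
A=cv2.resize(i[220:305,290:375],(400,400),interpolation=cv2.INTER_CUBIC)
B=cv2.resize(j[240:350,230:340],(400,400),interpolation=cv2.INTER_CUBIC)
cv2.imwrite('pics/k.png',np.hstack([A,B]))
E
```

```text
t 11.15 tcp [ 0.3979 -0.1466  0.0278] q [-0.5314 -0.4659  0.4659  0.5324] F [-0.7 -0.1 -0.3] w 0.04724018685316709 j [-5.580e-01  1.620e-01  2.055e+00  1.000e-03  9.260e-01 -1.997e+00]
0.5 -0.05 -0.02 -0.04 -0.001 0.001 0.001
```

View pics/k.png

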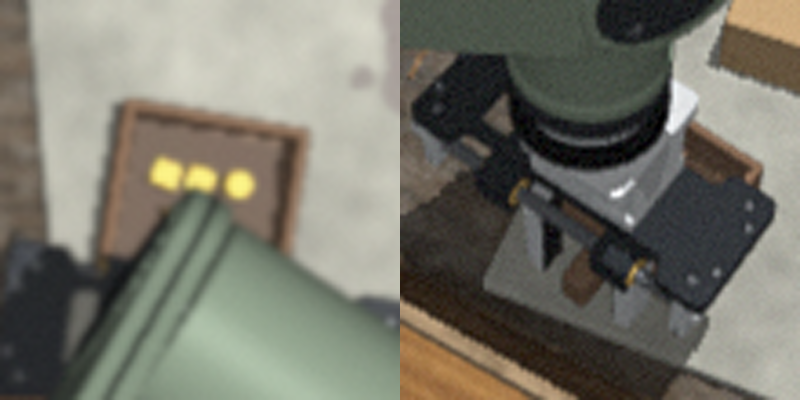

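The fingers straddle the lug, at about (585,275) in the right panel. I close on it.

Request:
carry_out(plan="0.1 0 0 0 0 0 0; 0.1 0 0 0 0 0 0; 0.1 0 0 0 0 0 0; 0.1 0 0 0 0 0 0; 0.1 0 0 0 0 0 0; 0.1 0 0 0 0 0 0", force=60)

```text
t: 11.75
tcp_pos: [0.3987, -0.147, 0.0289]
tool_rot: [0.532, 0.466, -0.466, -0.532]
force: [-0.7, -0.2, 1.8]
width: 0.0155
```

```bash
python3 - <<'E'
from h import *
s=st()
y=6.7;H=R.from_euler('z',y,degrees=True)
cor=np.array([.5884,-.3088,0])
C=cor+H.apply([-.045-.012,.045+.012,0]);print(C)
p,T=lug_tcp(C[:2],y,s['tcp_pos'][2]);print(p)
rows([(p,T,16)],0.1)
E
```

```text
t 11.75 tcp [ 0.3987 -0.147   0.0289] q [ 0.532   0.4661 -0.4658 -0.5317] F [-0.7 -0.2  1.8] w 0.015499784593906128 j [-0.558  0.161  2.054  0.     0.927 -1.997]
[ 0.52513904 -0.2588395   0.        ]
[ 0.46256929 -0.26618976  0.02887502]
0.1 -0.69 0.00 -0.49 0.000 -0.016 0.000; 0.1 -1.37 0.00 -0.99 0.000 -0.031 0.000; 0.1 -2.06 0.00 -1.48 0.000 -0.047 0.000; 0.1 -2.74 0.00 -1.98 0.000 -0.062 0.000; 0.1 -3.43 0.00 -2.47 0.000 -0.078 0.000; 0.1 -4.12 0.00 -2.96 0.000 -0.093 0.000; 0.1 -4.80 0.00 -3.46 0.000 -0.109 0.000; 0.1 -5.49 0.00 -3.95 0.000 -0.124 0.000

0.1 -6.17 0.00 -4.44 0.000 -0.140 0.000; 0.1 -6.86 0.00 -4.94 0.000 -0.155 0.000; 0.1 -7.54 0.00 -5.43 0.000 -0.171 0.000; 0.1 -8.23 0.00 -5.93 0.000 -0.187 0.000; 0.1 -8.92 0.00 -6.42 0.000 -0.202 0.000; 0.1 -9.60 0.00 -6.91 0.000 -0.218 0.000; 0.1 -10.29 0.00 -7.41 0.000 -0.233 0.000; 0.1 -10.97 0.00 -7.90 0.001 -0.249 0.000
```

Request:
carry_out(plan="0.1 -0.7 0 -0.5 0 -0.02 0; 0.1 -2 0 -1.4 0 -0.05 0; 0.1 -3.5 0 -2.5 0 -0.08 0; 0.1 -5 0 -3.6 0 -0.12 0; 0.1 -6.5 0 -4.7 0 -0.15 0; 0.1 -8 0 -5.8 0 -0.19 0; 0.1 -9.5 0 -6.8 0 -0.22 0; 0.1 -10.5 0 -7.6 0 -0.24 0")

```text
t: 12.42
tcp_pos: [0.4602, -0.2616, 0.0289]
tool_rot: [0.471, 0.527, -0.526, -0.472]
force: [-3.0, 2.8, 7.4]
width: 0.0156
```

```bash
python3 - <<'E'
from h import *
s=st()
y=6.7;H=R.from_euler('z',y,degrees=True)
cor=np.array([.5884,-.3088,0])
for g in(.004,0):
    C=cor+H.apply([-.045-g,.045+g,0])
    p,T=lug_tcp(C[:2],y,s['tcp_pos'][2]);print(p)
    rows([(p,T,1)],0.1)
c=cam('top');i=c['img']
cv2.imwrite('pics/m.png',cv2.resize(i[175:305,330:440],None,fx=4.6,fy=4.6,interpolation=cv2.INTER_CUBIC))
E
```

```text
t 12.4167 tcp [ 0.4602 -0.2616  0.0289] q [ 0.4715  0.5268 -0.5265 -0.4723] F [-3.   2.8  7.4] w 0.015565277715576501 j [-6.810e-01  3.520e-01  1.800e+00  1.000e-03  9.900e-01 -2.361e+00]
[ 0.47144802 -0.27320176  0.02888563]
0.1 -1.27 -0.00 -0.99 -0.000 -0.007 0.001

[ 0.47588739 -0.27670776  0.02888563]
0.1 -1.67 -0.00 -1.39 -0.000 -0.007 0.001
```

View pics/m.png

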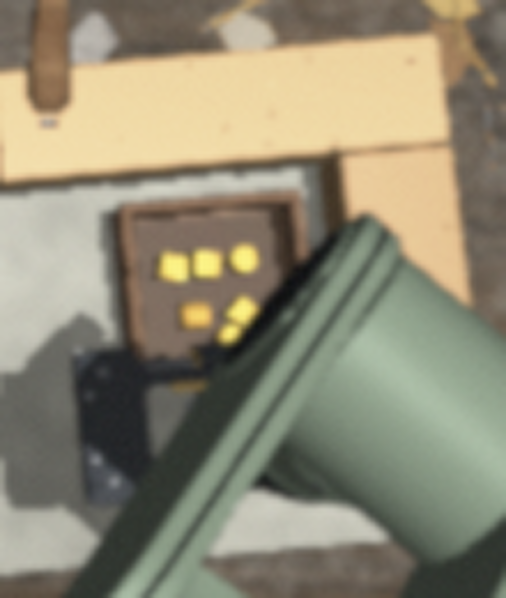

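The dish sits square to the bricks with gaps of about 11–13 mm (far rim edge (118,210)–(303,190)), and all six bits are in it. Next I close the gaps.

Request:
carry_out(plan="0.1 -0.4 0 -0.3 0 -0.002 0; 0.1 -0.8 0 -0.7 0 -0.004 0; 0.1 -1.1 0 -1 0 -0.007 0; 0.1 -1.3 0 -1.2 0 -0.007 0; 0.1 -1.4 0 -1.3 0 -0.007 0; 0.1 -1.5 0 -1.4 0 -0.007 0; 0.1 -1.5 0 -1.4 0 -0.007 0")

```text
t: 13.05
tcp_pos: [0.4756, -0.2757, 0.0289]
tool_rot: [-0.469, -0.528, 0.528, 0.471]
force: [-5.6, 3.5, 5.2]
width: 0.0153
```

```bash
cat >> h.py <<'E'
def chk():
    s=st();print('tool F',(R.from_quat(s['tool_rot']).inv().apply(s['force'])).round(1),'M',(R.from_quat(s['tool_rot']).inv().apply(s['wrist_torque'])).round(2),'yaw',np.degrees(R.from_quat(s['tool_rot']).as_matrix()[:2,0]@[0,0]) if 0 else np.degrees(np.arctan2(*R.from_quat(s['tool_rot']).as_matrix()[[1,0],0]))-90)
E
python3 -c "from h import *;chk()"
```

```text
t 13.05 tcp [ 0.4756 -0.2757  0.0289] q [-0.4692 -0.5281  0.5284  0.4709] F [-5.6  3.5  5.2] w 0.01534872474657464 j [-6.830e-01  3.880e-01  1.748e+00 -1.000e-03  1.008e+00 -2.370e+00]
tool F [ 4.2 -5.2  5.2] M [ 0.8  -0.15 -0.8 ] yaw 6.6728011094690345
```

Request:
carry_out(plan="0.1 -0.1 0 -0.1 0 0 0; 0.1 -0.2 0 -0.2 0 0 0; 0.1 -0.3 0 -0.3 0 0 0; 0.1 -0.3 0 -0.3 0 0 0; 0.1 -0.3 0 -0.3 0 0 0")

```text
t: 13.47
tcp_pos: [0.4756, -0.2758, 0.0289]
tool_rot: [-0.466, -0.528, 0.529, 0.474]
force: [-11.4, 6.7, 11.1]
width: 0.0159
```

```bash
python3 -c "from h import *;chk()"
```

```text
t 13.4667 tcp [ 0.4756 -0.2758  0.0289] q [-0.4659 -0.5278  0.5291  0.4737] F [-11.4   6.7  11.1] w 0.01590872446822639 j [-6.820e-01  3.940e-01  1.740e+00 -2.000e-03  1.019e+00 -2.369e+00]
tool F [  8.1 -10.9  10.7] M [ 1.41 -0.11 -1.05] yaw 6.716343665714319
```

Request:
carry_out(plan="0.1 -0.35 0 -0.35 0 0 0; 0.1 -0.45 0 -0.4 0 0 0; 0.1 -0.55 0 -0.45 0 0 0; 0.1 -0.65 0 -0.5 0 0 0; 0.1 -0.65 0 -0.5 0 0 0; 0.1 -0.65 0 -0.5 0 0 0; 0.1 -0.65 0 -0.5 0 0 0; 0.1 -0.65 0 -0.5 0 0 0")

```text
t: 14.13
tcp_pos: [0.4757, -0.2763, 0.0289]
tool_rot: [-0.46, -0.528, 0.53, 0.479]
force: [-16.1, 14.0, 20.2]
width: 0.0156
```

```bash
python3 - <<'E'
from h import *
chk()
i=cam('top')['img'];j=cam('scene')['img']
A=cv2.resize(i[190:290,330:430],(400,400),interpolation=cv2.INTER_CUBIC)
B=cv2.resize(j[160:360,100:440],(400,235),interpolation=cv2.INTER_AREA)
B=cv2.copyMakeBorder(B,0,165,0,0,0)
B[240:,:]=cv2.resize(j[165:245,120:320],(400,160),interpolation=cv2.INTER_CUBIC)
cv2.imwrite('pics/n.png',np.hstack([A,B]))
chk()
E
```

```text
t 14.1333 tcp [ 0.4757 -0.2763  0.0289] q [-0.4597 -0.5277  0.5297  0.4792] F [-16.1  14.   20.2] w 0.015615950130184944 j [-6.820e-01  4.040e-01  1.726e+00 -2.000e-03  1.040e+00 -2.371e+00]
tool F [ 16.2 -19.6  14.7] M [ 2.27 -0.13 -2.19] yaw 6.781595496538685
t 14.2333 tcp [ 0.4758 -0.2763  0.0289] q [-0.4597 -0.5277  0.5297  0.4792] F [-15.8  14.4  19.8] w 0.01546494324842939 j [-6.820e-01  4.040e-01  1.726e+00 -2.000e-03  1.040e+00 -2.371e+00]
tool F [ 16.5 -19.2  14.4] M [ 2.21 -0.11 -2.21] yaw 6.783144281368024
```

View pics/n.png

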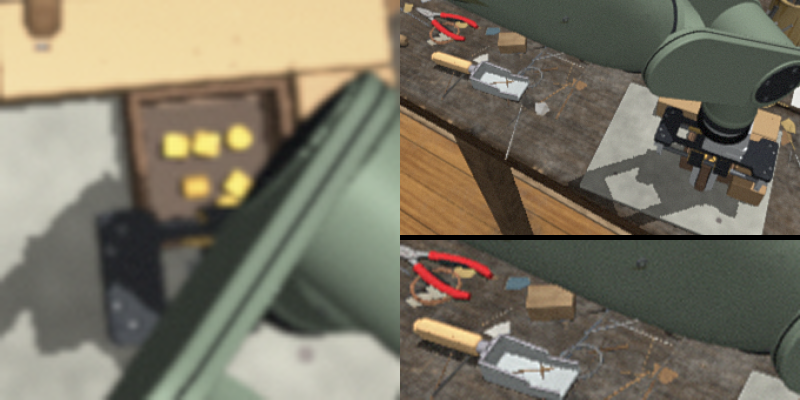

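```bash
python3 - <<'E'
from h import *
s=arm.sense();Q=R.from_quat(s['tool_rot']);H=R.from_euler('z',6.7,degrees=True)
print('tool y in dish axes',H.inv().apply(Q.as_matrix()[:,1]).round(4))
print('turn to vertical (tool)',(Q.inv()*tool_R(6.7,0)).as_rotvec().round(4))
print('F dish axes',H.inv().apply(s['force']).round(1),'M',H.inv().apply(s['wrist_torque']).round(2))
E
```

```text
tool y in dish axes [-0.0205  0.0187 -0.9996]
turn to vertical (tool) [-0.0204  0.0016  0.0187]
F dish axes [-14.   16.1  19.8] M [2.21 2.21 0.1 ]
```

Request:
carry_out(plan="0.1 -0.65 -0.05 -0.5 -0.01 0 0.01; 0.1 -0.65 -0.1 -0.5 -0.02 0 0.02; 0.1 -0.65 -0.15 -0.5 -0.03 0 0.03; 0.1 -0.65 -0.15 -0.5 -0.04 0 0.04; 0.1 -0.65 -0.15 -0.5 -0.04 0 0.04; 0.1 -0.65 -0.15 -0.5 -0.04 0 0.04; 0.1 -0.65 -0.15 -0.5 -0.04 0 0.04")

```text
t: 14.82
tcp_pos: [0.4755, -0.277, 0.0287]
tool_rot: [-0.473, -0.529, 0.529, 0.465]
force: [-13.4, 7.7, 13.5]
width: 0.0155
```

```bash
python3 - <<'E'
from h import *
st();s=arm.sense();Q=R.from_quat(s['tool_rot']);H=R.from_euler('z',6.7,degrees=True)
print('tool y in dish axes',H.inv().apply(Q.as_matrix()[:,1]).round(4))
print('F dish axes',H.inv().apply(s['force']).round(1),'M',H.inv().apply(s['wrist_torque']).round(2))
E
```

```text
t 14.8167 tcp [ 0.4755 -0.277   0.0287] q [-0.4733 -0.5288  0.5292  0.465 ] F [-13.4   7.7  13.5] w 0.01547030071455249 j [-6.840e-01  3.820e-01  1.758e+00 -1.000e-03  9.900e-01 -2.374e+00]
tool y in dish axes [ 0.0074 -0.0092 -0.9999]
F dish axes [-12.4   9.2  13.5] M [2.62 2.24 0.19]
```

Request:
carry_out(plan="0.1 -0.65 -0.05 -0.5 -0.005 0 0.005; 0.1 -0.75 -0.05 -0.55 -0.005 0 0.005; 0.1 -0.75 -0.05 -0.55 -0.005 0 0.005; 0.1 -0.75 -0.05 -0.55 -0.005 0 0.005; 0.1 -0.75 -0.05 -0.55 -0.005 0 0.005; 0.1 -0.75 -0.05 -0.55 -0.005 0 0.005")

```text
t: 15.32
tcp_pos: [0.4756, -0.2771, 0.0286]
tool_rot: [0.469, 0.529, -0.529, -0.469]
force: [-15.9, 14.2, 20.0]
width: 0.0152
```

```bash
python3 - <<'E'
from h import *
c=cam('top');i=c['img']
H=R.from_euler('z',6.7,degrees=True)
for k in range(2):
    st();s=arm.sense();Q=R.from_quat(s['tool_rot'])
    print('tool y in dish axes',H.inv().apply(Q.as_matrix()[:,1]).round(4),'F dish',H.inv().apply(s['force']).round(1));cam('scene')
# far-side gap check: yellow bit count visible in dish, from the top
m=cv2.inRange(cv2.cvtColor(i[190:290,330:430],cv2.COLOR_BGR2HSV),(18,130,150),(35,255,255))
n,_,S,cc=cv2.connectedComponentsWithStats(m);print([(tuple(c_.round()),int(a[4])) for c_,a in zip(cc[1:],S[1:]) if a[4]>6])
E
```

```text
t 15.3667 tcp [ 0.4755 -0.2771  0.0286] q [ 0.4686  0.5293 -0.5292 -0.4693] F [-14.6  14.8  21.4] w 0.015596679066400998 j [-0.685  0.389  1.747  0.     1.006 -2.376]
tool y in dish axes [-7.e-04  8.e-04 -1.e+00] F dish [-12.8  16.4  21.4]
t 15.4167 tcp [ 0.4756 -0.2771  0.0286] q [ 0.4686  0.5292 -0.5292 -0.4693] F [-15.1  15.1  20.2] w 0.015515229760423807 j [-0.685  0.389  1.747  0.     1.006 -2.376]
tool y in dish axes [-6.e-04  7.e-04 -1.e+00] F dish [-13.3  16.7  20.2]
[((np.float64(58.0), np.float64(35.0)), 7), ((np.float64(48.0), np.float64(37.0)), 19), ((np.float64(48.0), np.float64(46.0)), 29), ((np.float64(58.0), np.float64(48.0)), 27)]
```

The tool is vertical and the load is steady, at 13 N on the far brick and 17 N on the side brick, so I hand in.

```bash
python3 -c "
from h import *
print(arm.job_done())"
```

```text
the job is handed in; nothing more can be done
None
```

I did the steps in the order asked and handed the job in at about 15.4 s. No verdict was reported.

- **Pour:** I took the scoop by its handle and tipped it over the dish. A picture afterwards showed all six offcuts in the dish and the scoop empty.
- **Scoop:** It is back on the bench where it had lain, off the heat board. The last picture shows it lying flat; I did not measure its level.
- **Dish:** I slid it by its lug into the brick corner and was still holding it there at hand-in. The tool was vertical to within 0.1° and within about 0.5 mm of the corner position worked out from the pictures. It pressed about 13 N on the far brick, 17 N on the side brick and 20 N down on the board.
- **Flatness:** In the last picture the far side looked flush; the arm partly hid the right side. Its contact rests on the steady side force and the matching position. During pressing the tool leaned about 1°, and I corrected it.
- **Offcuts at the end:** The wrist and gripper covered part of the dish in the last views. Six offcuts were visible, one only partly, in the last picture I viewed. My final colour count was inconclusive: it picked out only four patches.

I did not touch the tweezers or flux pot. No high forces showed up at any point, apart from a brief 19 N as the scoop met the bench.

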